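Open the dial padlock and hold it up

ROBOT

A 6-joint arm with a two-finger parallel gripper is mounted at the origin on the work surface. World frame = base frame: x ahead of the robot, y to its left, z up, the work surface at z = 0. Lengths are in m, angles in rad, forces in N, time in s.
With the tool pointing down it reaches from about 0.25 to 0.775 m from the base axis. Payload 4 kg.
Tool frame: the origin (TCP) lies at the very end of the fingers, on their centre line; the grasp point (between the pads) lies 19 mm behind it; z points along the fingers, y is the line along which they close (so a half turn about z gives the same grasp; the last joint's range is limited). The gripper opens to 94 mm and grips with 3 to 60 N. Pads are 16 mm wide; open, the fingers measure 119 mm over their backs; the gripper's body (75 mm by 177 mm) begins 78 mm behind the grasp point.
Start: joints at [1.172, 0.087, 1.371, -0, 1.684, -0.103], TCP at [0.16, 0.526, 0.206] pointing down, gripper open.
Joint ranges: [-3.1, 3.1], [-0.76, 2.03], [0.27, 2.55], [-1.08, 4.22], [0.17, 2.65], [-2.57, 2.57]. Speed limits (rad/s): [2.79, 2.79, 3.14, 3.14, 3.14, 3.14].

INTERFACE

Orientations are given as [roll, pitch, yaw] about the fixed x, y, z axes, in that order (R = Rz(yaw) Ry(pitch) Rx(roll)).
In Python, from bench import robot gives the robot as it stands. The module is installed in compiled form; this text tells all that it offers.
- The arm moves only by the tool move_arm, never from a script. Its argument "deltas" is one flat list of numbers, 7 for each row, row after row: the turn, a rotation vector about the tool's x, y, z in rad, then the shift along the tool's x, y, z in cm, then the closure, from -1 (fully open) to 1 (shut). A call has 1 to 8 rows; each row is the pose to reach, as a shift and turn from the pose commanded when the call began, along the tool's axes at that moment; what a row does not reach only later rows make up. A row lasts 1/10 s, in which the tool goes at most 50 mm and 8.59 degrees, less where a joint would pass 70% of its speed; a pose out of reach is approached as far as the arm can. A call with a gripper value outside its range is refused whole. The fingers move at their own pace and stop on an object; the grip force is fixed at half the most. Time passes only in rows, so rows that repeat a pose let the fingers close. It gives the time, the measured TCP pose, the force, the opening and the grip force at its end, in the units of the state.
- robot.get_obs(): the state, without advancing time (a new reading comes with each control period).
- robot.snapshot(name): name is "scene" or "side" or "wrist"; returns a dict with "image" (384x512x3 uint8, red, green, blue), "depth" (384x512 float32, m along the optical axis (not along the pixel's ray), 0 where there is no reading), "fov_y" (degrees; the focal length in pixels is half the picture's height over the tangent of half this angle, whatever the lens; pixels are square), "cx", "cy" (the principal point, pixels), "D" ([k1, k2, p1, p2, k3] as OpenCV has them; the pictures are not rectified), "origin" and "orientation" of the camera in the world; the wrist camera has in their place "T_tool_cam" (4x4, takes a point from camera to tool coordinates, whose origin is the TCP and whose axes are the flange's). Camera axes: x right, y up, looking along -z (the intrinsics and any distortion apply to the point x, -y, -z); pixel columns grow to the right and rows downward; lengths in m; the calibration is good to about 2 mm. A picture is of the moment at which its call begins: read the wrist's pose just before it.
- robot.close_job(): hands the job in; it is judged then, once.
The state is a dict: "time": time; "joint_positions": joint angles; "qvel": joint speeds; "joint_torque": joint torques, N m; "tool_pos": TCP position; "ee_rot": TCP orientation; "wrist_force": force on the tool from outside, world axes, zero at the start; "wrist_torque": the same for the moment, N m; "width": finger opening in m; "finger_force": force on a finger pad.
Only numpy, scipy, OpenCV 4.12 (cv2) and the standard library are available. Lean on these libraries where they do the work, as an engineer would, in place of code of your own. Each camera call takes 0.05 s, during which the arm holds its last target. There are 200 camera calls.

TASK

The laser supply is about to be locked out and a colleague is waiting for the dial padlock that lies in the grey cradle: leave it in the cradle while you turn its dial, feeling for the clicks, until the mark on the dial meets the index mark on the lock face, and then pull the shackle fully open. Lift the open padlock out of the cradle and present it, held up still in the gripper at least 15 cm above the bench: the job finishes while you are holding it, so do not put it down or let go. Leave the other things on the bench where they are.

Things in the scene. Friction and masses are not known exactly. Their poses are not given: they have to be found in the camera images.
- lock_center (a point): centre of the dial padlock's body, a plain aluminium block 64 (x) by 68 (y) by 28 mm (z), loose in the cradle, dial upward; whole lock about 0.4 kg. Its x points to the shackle bow, z up out of the face with the dial. The black index mark is a 7 mm dash on the face at its +x edge, at y = 0. At the start this point is 29 mm and the face 43 mm above the bench
- dial_grip (a point): point on the dial's axis, half-way up the round black knurled dial, 40 mm in diameter; the dial rises from 1 to 25 mm above the lock face (at the start its top is 68 mm above the bench). The x axis of this point points from the axis to the dial's mark
- dial_mark (a point): outer end of the dial's mark, a white radial line 19 mm long on the dial's top, from the middle to the rim
- dial (a joint): angle of the dial mark from the index, rad, growing anticlockwise from above. 0 and 6.283 are the same place: mark at the index, shackle free (0.12 rad of play). Turns either way from -0.6 to 6.9; starts between 1.0 and 5.28. A notch clicks every 0.349 rad (20 degrees); about 0.06 N m turns it past a click, and left alone it snaps into the nearest notch. Only the notch at the index opens the lock
- shackle_bow (a point): middle of the shackle's cross bar, round steel 8 mm thick, 29 mm above the bench at the start with nothing under it. The shackle is a U level with the lock body's middle: two legs 48 mm apart (centres) leave the body's +x face; the bar runs along y, its centre 46 mm from that face when shut. Free space 42 mm between bar and body, 40 mm between the legs
- shackle (a joint): how far the shackle is pulled out of the body along the lock's x, m: 0 shut, 0.018 fully open (stop). With the dial on the index it takes about 1.2 N to slide, without a spring, and stays where it is left; otherwise it is blocked after about 2 mm
- lock: the dial padlock (loose, with its dial and shackle); origin in the centre of its underside, axes as for lock_center
- cradle: grey steel cradle fixed to the bench, 78 (x) by 82 (y) mm, origin in the centre of its underside, axes as the lock in it; floor 15 mm above the bench, rim walls up to 27 mm (23 mm on the shackle side, under the shackle legs). It holds the lock with 1.5 mm of play all round and is open upward
- key_lock_mid (a point): bystander: small brass key padlock without a dial, 38 by 40 by 18 mm, lying near the cradle
- driver_mid (a point): bystander: screwdriver 150 mm long lying near the cradle
- slide_box_mid (a point): bystander: flat grey slide box, 85 by 180 by 35 mm
- mouse_mid (a point): bystander: black computer mouse, 105 by 60 by 30 mm, on a fixed mouse mat 4 mm thick
- objective_mid (a point): bystander: steel microscope objective standing upright, 31 mm in diameter, 46 mm high
- oil_mid (a point): bystander: small amber bottle of immersion oil, 34 mm in diameter, 65 mm high
Things that resemble listed ones, but are neither listed nor needed, are in the scene too. There is more than one size of the lock; the job needs the middle-sized.

How it is judged:
By the outcome, as a careful person would: the job done as asked, in the order asked, and still so for the second after the job is handed in, while the arm keeps its last pose, push and grip.
It also fails if it takes over 61 s, if anything falls off the work surface, if the arm or the gripper's body presses on something with over 40 N, if the wrist force passes 120 N, or if a joint passes its speed limit or range.

## Working session

There is one attempt and no reset: what is moved stays moved. The work goes in short steps, Python scripts to look and compute and a tool call to move; the robot and the scene stay as the last step left them, time stands still between calls to the robot, and variables do not carry over. Pictures are saved under pics/ and viewed, at most 10 in all, crops included, and the job is handed in when it is done.

Besides the shell and the picture viewer there is one more tool, called after ">>>" as a command line: name --argument value ..., lists and objects as JSON in quotes. move_arm: Moves the arm, as the interface text tells. Its arguments: {"type":"object","properties":{"deltas":{"type":"array","items":{"type":"number"}}},"required":["deltas"]}

```bash
mkdir -p pics; cat > h.py <<'E'
import numpy as np, cv2
from scipy.spatial.transform import Rotation as R
from bench import robot
def shot(name):
    o=robot.get_obs(); s=robot.snapshot(name)
    f=s["image"].shape[0]/2/np.tan(np.radians(s["fov_y"])/2)
    K=np.array([[f,0,s["cx"]],[0,f,s["cy"]],[0,0,1]])
    if name=="wrist":
        T=np.eye(4);T[:3,:3]=R.from_euler("xyz",o["ee_rot"]).as_matrix();T[:3,3]=o["tool_pos"]
        T=T@np.array(s["T_tool_cam"])
    else:
        T=np.eye(4);q=np.array(s["orientation"])
        T[:3,:3]=q if q.shape==(3,3) else R.from_euler("xyz",q).as_matrix();T[:3,3]=s["origin"]
    return dict(im=s["image"],depth=s["depth"],K=K,D=np.array(s["D"],float),T=T)
def onplane(s,uv,z):
    p=cv2.undistortPoints(np.array(uv,float).reshape(-1,1,2),s["K"],s["D"]).reshape(-1,2)
    d=np.c_[p[:,0],-p[:,1],-np.ones(len(p))]@s["T"][:3,:3].T
    o=s["T"][:3,3]
    return o+d*((z-o[2])/d[:,2])[:,None]
def topix(s,P):
    c=(np.atleast_2d(P)-s["T"][:3,3])@s["T"][:3,:3]
    return cv2.projectPoints(c*[1,-1,-1],np.zeros(3),np.zeros(3),s["K"],s["D"])[0].reshape(-1,2)
def save(n,im): cv2.imwrite("pics/"+n,im[:,:,::-1])
E
python3 - <<'E'
from h import *
o=robot.get_obs(); print({k:np.round(v,3) for k,v in o.items()})
for n in("scene","side","wrist"):
    s=shot(n); print(n,s["T"].round(3).tolist(),s["D"],s["K"][0,0]); np.savez(n,**s); save(n+"0.png",s["im"])
a=np.vstack([np.load("scene.npz")["im"],np.load("side.npz")["im"]])
E
```

```text
{'time': np.float64(0.0), 'joint_positions': array([ 1.172,  0.088,  1.372,  0.   ,  1.684, -0.103]), 'qvel': array([-0.002,  0.   , -0.001, -0.   ,  0.001,  0.001]), 'joint_torque': array([-0.0000e+00, -3.4018e+01, -3.0243e+01,  7.2000e-02,  3.3000e-02,
       -0.0000e+00]), 'tool_pos': array([0.16 , 0.526, 0.204]), 'ee_rot': array([-3.139, -0.   ,  2.846]), 'wrist_force': array([ 0.507,  0.046, -0.366]), 'wrist_torque': array([-0.015, -0.01 ,  0.01 ]), 'finger_force': np.float64(0.0), 'width': np.float64(0.094)}
scene [[-0.595, -0.569, 0.568, 1.315], [0.804, -0.422, 0.42, 0.511], [0.001, 0.706, 0.708, 0.948], [0.0, 0.0, 0.0, 1.0]] [-0.02929776  0.          0.          0.          0.        ] 461.9008099032958
side [[0.822, 0.321, -0.471, -0.014], [-0.57, 0.462, -0.68, -0.874], [-0.001, 0.827, 0.562, 0.805], [0.0, 0.0, 0.0, 1.0]] [-0.12466834  0.          0.          0.          0.        ] 449.59509012037483
wrist [[0.293, -0.916, -0.273, 0.08], [0.956, 0.28, 0.086, 0.551], [-0.002, -0.286, 0.958, 0.383], [0.0, 0.0, 0.0, 1.0]] [-0.06793411  0.          0.          0.          0.        ] 337.77521557481396
```

View pics/scene0.png

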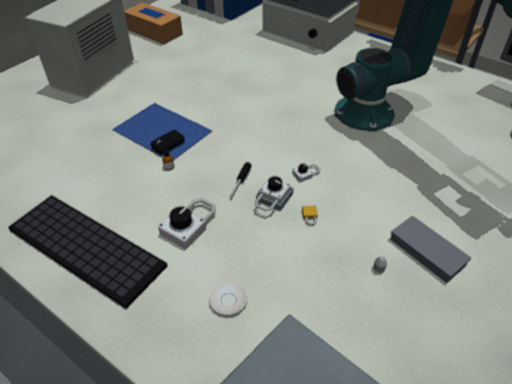

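View pics/side0.png

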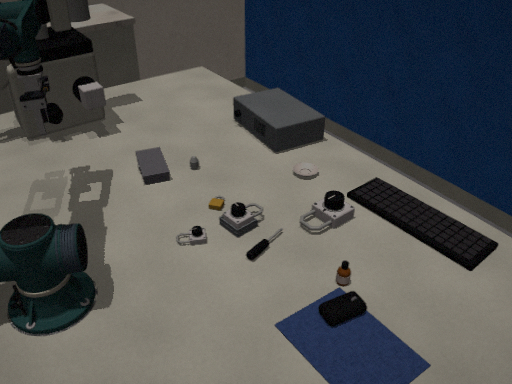

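Candidates for the lock in the scene picture are a large dial lock at (183,220), a middle one in the grey cradle at (275,190), a small one at (304,172) and the brass key lock at (310,213). I choose (275,190), which is (240,217) in the side view. Next I check it in a crop and get a rough position.

```bash
python3 - <<'E'
from h import *
L=lambda n:{k:v for k,v in np.load(n+".npz").items()}
a,b=L("scene"),L("side")
print("dial top",onplane(a,[(275,181)],.068).round(3),onplane(b,[(239,208)],.068).round(3))
print("bow",onplane(a,[(263,211)],.029).round(3),onplane(b,[(262,212)],.029).round(3))
for n,px in dict(key=(310,213),drv=(241,180),small=(304,172),big=(181,217),oil=(168,160)).items(): print(n,onplane(a,[px],.01).round(3))
c1=cv2.resize(a["im"][160:225,230:330],(800,520),interpolation=cv2.INTER_CUBIC)
c2=cv2.resize(b["im"][190:255,190:290],(800,520),interpolation=cv2.INTER_CUBIC)
save("crop1.png",cv2.resize(np.vstack([c1,c2]),(460,598)))
E
```

```text
dial top [[ 0.538 -0.006  0.068]] [[ 0.532 -0.022  0.068]]
bow [[0.62  0.013 0.029]] [[ 0.605 -0.031  0.029]]
key [[0.534 0.111 0.01 ]]
drv [[ 0.543 -0.124  0.01 ]]
small [[0.402 0.007 0.01 ]]
big [[ 0.758 -0.165  0.01 ]]
oil [[ 0.607 -0.362  0.01 ]]
```

View pics/crop1.png

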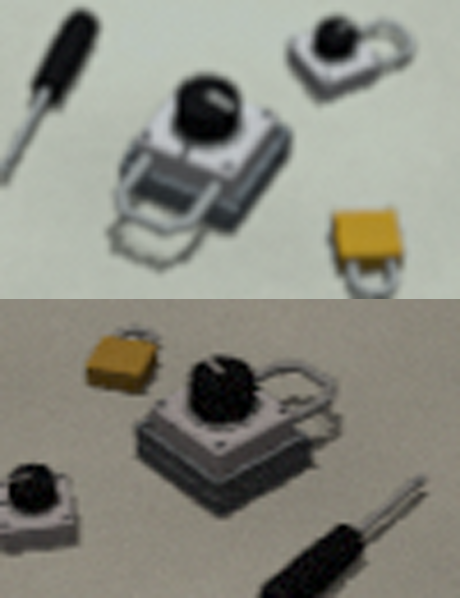

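The crop confirms it. The middle-sized dial lock sits in the grey cradle with its shackle towards lower left in the scene view and its dial mark roughly opposite. I'll go above it.

>>> move_arm --deltas '[0, 0, 0, -25.8, -20.3, 0, -1, 0, 0, 0, -25.8, -20.3, 0, -1, 0, 0, 0, -25.8, -20.3, 0, -1, 0, 0, 0, -25.8, -20.3, 0, -1, 0, 0, 0, -25.8, -20.3, 0, -1, 0, 0, 0, -25.8, -20.3, 0, -1, 0, 0, 0, -25.8, -20.3, 0, -1, 0, 0, 0, -25.8, -20.3, 0, -1]'

```text
time: 0.95
tool_pos: [0.3494, 0.2541, 0.2052]
ee_rot: [-3.141, 0.0, 2.84]
wrist_force: [1.0, 0.3, -0.3]
width: 0.0939
finger_force: 0.0
```

>>> move_arm --deltas '[0, 0, 0, -25.8, -20.3, 0, -1, 0, 0, 0, -25.8, -20.3, 0, -1, 0, 0, 0, -25.8, -20.3, 0, -1, 0, 0, 0, -25.8, -20.3, 0, -1, 0, 0, 0, -25.8, -20.3, 0, -1, 0, 0, 0, -25.8, -20.3, 0, -1, 0, 0, 0, -25.8, -20.3, 0, -1, 0, 0, 0, -25.8, -20.3, 0, -1]'

```text
time: 1.75
tool_pos: [0.5369, -0.0143, 0.2041]
ee_rot: [-3.141, -0.002, 2.842]
wrist_force: [-0.5, 0.8, -1.2]
width: 0.0939
finger_force: 0.0
```

```bash
python3 - <<'E'
from h import *
o=robot.get_obs(); print({k:np.round(o[k],3) for k in("time","joint_positions","tool_pos","ee_rot")})
s=shot("wrist"); np.savez("w1",**s)
print(topix(s,[[.535,-.012,.068],[.61,0,.029]]))
save("w1.png",cv2.resize(s["im"],(768,576),interpolation=cv2.INTER_CUBIC))
E
```

```text
{'time': np.float64(1.75), 'joint_positions': array([-0.132,  0.06 ,  1.403, -0.   ,  1.681, -1.404]), 'tool_pos': array([ 0.537, -0.014,  0.204]), 'ee_rot': array([-3.141e+00, -2.000e-03,  2.842e+00])}
[[260.96412363 182.38743769]
 [290.54003325 232.05611793]]
```

View pics/w1.png

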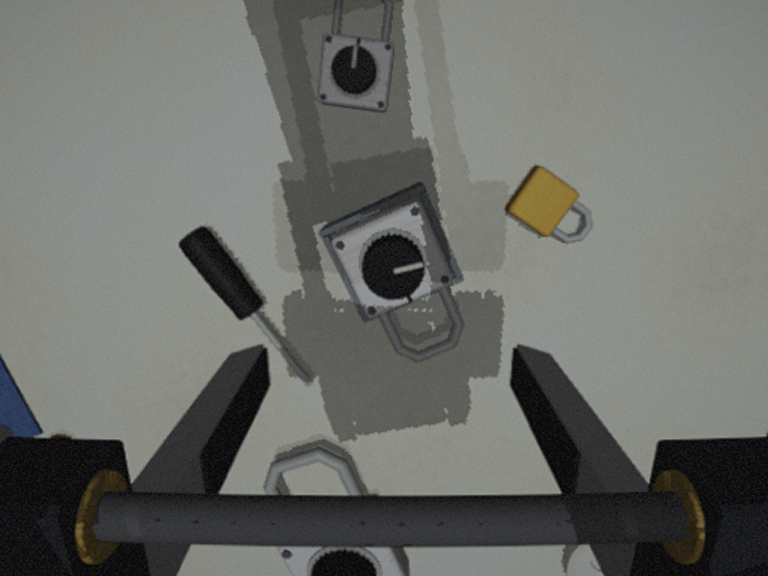

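The wrist picture (768 wide) shows the dial centre at about (393,267), the white mark pointing right to (424,265) and the index dash at (409,298). The face screws are at (340,245), (415,211), (445,280) and (371,311), and the bow is at about (437,352).

```bash
python3 - <<'E'
from h import *
s={k:v for k,v in np.load("w1.npz").items()}
hsv=cv2.cvtColor(s["im"],cv2.COLOR_RGB2HSV)
sc=onplane(s,np.array([(340,245),(415,211),(445,280),(371,311)])/1.5,.043)[:,:2]
c=sc.mean(0); h=(sc[2]+sc[3]-sc[0]-sc[1]); h2=sc[2]-sc[3]+sc[1]-sc[0]
print("face c",c.round(4),"x heading",np.degrees(np.arctan2(h[1],h[0])).round(1),"y heading",np.degrees(np.arctan2(h2[1],h2[0])).round(1))
ix=onplane(s,[(409/1.5,298/1.5)],.043)[0,:2]-c; print("index dir",np.degrees(np.arctan2(*ix[::-1])).round(1),np.hypot(*ix).round(4))
bw=onplane(s,[(437/1.5,352/1.5)],.029)[0,:2]-c; print("bow dir",np.degrees(np.arctan2(*bw[::-1])).round(1),np.hypot(*bw).round(4))
m=onplane(s,np.array([(395,271),(424,265)])/1.5,.068)[:,:2]; d=m[1]-m[0]
print("mark",m.round(4),np.degrees(np.arctan2(*d[::-1])).round(1), "tip from c",np.degrees(np.arctan2(*(m[1]-c)[::-1])).round(1))
# dial blob
v=hsv[...,2].copy(); b=(v<60).astype(np.uint8); n,l,st,ce=cv2.connectedComponentsWithStats(b)
for i in range(1,n):
    if 200<st[i,4]<3000 and abs(ce[i]-[262,178]).max()<20: print(st[i],ce[i],onplane(s,[ce[i]],.056))
print(s["T"].round(3))
E
```

```text
face c [ 0.534  -0.0107] x heading 6.7 y heading 96.9
index dir 7.0 0.028
bow dir 7.7 0.0801
mark [[ 0.534  -0.0093]
 [ 0.5357  0.0095]] 84.9 tip from c 85.0
[ 241  156   42   46 1317] [261.01063022 177.59377373] [[ 0.53329238 -0.01138688  0.056     ]]
[[ 0.296 -0.916 -0.272  0.457]
 [ 0.955  0.283  0.085  0.011]
 [-0.001 -0.285  0.959  0.383]
 [ 0.     0.     0.     1.   ]]
```

Lock centre is about (0.534, -0.011) with heading 6.8°. The mark is at 85°, so the dial is at about 80°, four notches. I need an 80° clockwise turn, which also leaves the tool lined up for the bow.

>>> move_arm --deltas '[0, 0, -0.125, 0.42, 0.22, 3, -1, 0, 0, -0.248, 0.42, 0.22, 6, -1, 0, 0, -0.248, 0.42, 0.22, 10, -1, 0, 0, -0.248, 0.42, 0.22, 13, -1, 0, 0, -0.248, 0.42, 0.22, 15, -1, 0, 0, -0.248, 0.42, 0.22, 15.6, -1, 0, 0, -0.248, 0.42, 0.22, 15.6, -1, 0, 0, -0.248, 0.42, 0.22, 15.6, -1]'

```text
time: 2.6
tool_pos: [0.5331, -0.0085, 0.0511]
ee_rot: [3.141, 0.003, 3.095]
wrist_force: [0.6, -0.0, 0.8]
width: 0.0937
finger_force: 0.0
```

>>> move_arm --deltas '[0, 0, 0, 0, -0.2, 0.2, -1, 0, 0, 0, 0, -0.2, 0.2, -0.5, 0, 0, 0, 0, -0.2, 0.2, 0, 0, 0, 0, 0, -0.2, 0.2, 0.3, 0, 0, 0, 0, -0.2, 0.2, 1, 0, 0, 0, 0, -0.2, 0.2, 1, 0, 0, 0, 0, -0.2, 0.2, 1, 0, 0, 0, 0, -0.2, 0.2, 1]'

```text
time: 3.4
tool_pos: [0.5321, -0.0113, 0.0474]
ee_rot: [3.141, -0.0, 3.094]
wrist_force: [-0.3, 1.3, 0.5]
width: 0.0416
finger_force: 0.0
```

>>> move_arm --deltas '[0, 0, 0, 0, 0, 0, 1, 0, 0, 0, 0, 0, 0, 1, 0, 0, 0, 0, 0, 0, 1]'

```text
time: 3.7
tool_pos: [0.5321, -0.0113, 0.0474]
ee_rot: [3.142, -0.0, 3.094]
wrist_force: [-1.0, -1.1, -0.9]
width: 0.0393
finger_force: 30.0
```

>>> move_arm --deltas '[0, 0, 0.12, 0, 0, 0, 1, 0, 0, 0.24, 0, 0, 0, 1, 0, 0, 0.36, 0, 0, 0, 1, 0, 0, 0.48, 0, 0, 0, 1, 0, 0, 0.6, 0, 0, 0, 1, 0, 0, 0.7, 0, 0, 0, 1, 0, 0, 0.7, 0, 0, 0, 1, 0, 0, 0.7, 0, 0, 0, 1]'

```text
time: 4.5
tool_pos: [0.5322, -0.0111, 0.0475]
ee_rot: [3.141, -0.0, 2.396]
wrist_force: [0.6, 0.8, -0.2]
width: 0.0395
finger_force: 30.0
```

>>> move_arm --deltas '[0, 0, 0.12, 0, 0, 0, 1, 0, 0, 0.24, 0, 0, 0, 1, 0, 0, 0.36, 0, 0, 0, 1, 0, 0, 0.48, 0, 0, 0, 1, 0, 0, 0.6, 0, 0, 0, 1, 0, 0, 0.7, 0, 0, 0, 1, 0, 0, 0.7, 0, 0, 0, 1, 0, 0, 0.7, 0, 0, 0, 1]'

```text
time: 5.3
tool_pos: [0.5322, -0.0114, 0.0474]
ee_rot: [3.141, -0.0, 1.697]
wrist_force: [1.3, 0.9, -0.5]
width: 0.0393
finger_force: 30.0
```

```bash
python3 - <<'E'
from h import *
o=robot.get_obs(); print({k:np.round(o[k],3) for k in("time","tool_pos","ee_rot","wrist_torque","wrist_force")})
s=shot("wrist"); np.savez("w2",**s)
p=topix(s,[[.534,-.011,.068]])[0].astype(int);print(p)
save("w2.png",cv2.resize(s["im"][max(0,p[1]-70):p[1]+70,max(0,p[0]-90):p[0]+90],(720,560),interpolation=cv2.INTER_CUBIC))
E
```

```text
{'time': np.float64(5.3), 'tool_pos': array([ 0.532, -0.011,  0.047]), 'ee_rot': array([ 3.141, -0.   ,  1.697]), 'wrist_torque': array([ 0.107, -0.212,  0.03 ]), 'wrist_force': array([ 1.345,  0.919, -0.541])}
[263 262]
```

View pics/w2.png

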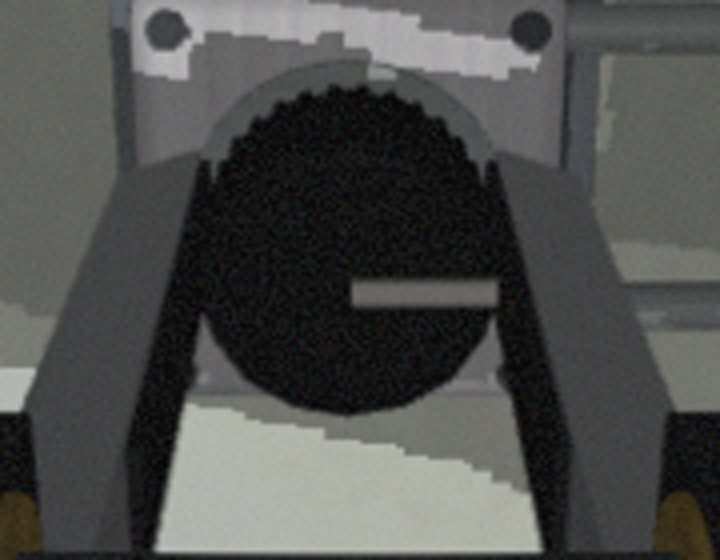

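The white mark now points along the lock's +x, level with the shackle legs. I'll release, rise, shift over the bow and look.

>>> move_arm --deltas '[0, 0, 0, 0, 0, 0, 0.5, 0, 0, 0, 0, 0, 0, -0.2, 0, 0, 0, 0, 0, 0, -0.2, 0, 0, 0, 0, 0, -4, -0.2, 0, 0, 0, 0, 0, -8, -0.2, 0, 0, 0, 0, 4, -8, 0.3, 0, 0, 0, 0, 8, -8, 0.3, 0, 0, 0, 0, 8, -8, 0.3]'

```text
time: 6.15
tool_pos: [0.6143, -0.0014, 0.1258]
ee_rot: [-3.141, -0.0, 1.695]
wrist_force: [-0.6, -0.7, -0.6]
width: 0.036
finger_force: 0.0
```

```bash
python3 - <<'E'
from h import *
o=robot.get_obs(); print({k:np.round(o[k],4) for k in("time","tool_pos","ee_rot","width")})
s=shot("wrist"); np.savez("w3",**s)
print(topix(s,[[.534,-.011,.068],[.611,-.002,.029]]))
save("w3.png",cv2.resize(s["im"],(768,576),interpolation=cv2.INTER_CUBIC))
E
```

```text
{'time': np.float64(6.15), 'tool_pos': array([ 0.6143, -0.0014,  0.1258]), 'ee_rot': array([-3.1410e+00, -1.0000e-04,  1.6946e+00]), 'width': np.float64(0.036)}
[[151.79125257 211.76842564]
 [256.09734006 197.05183562]]
```

View pics/w3.png

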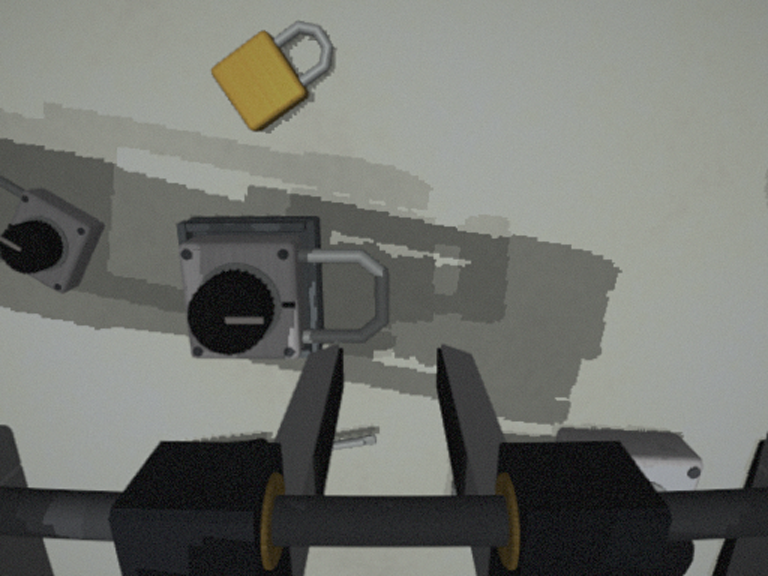

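The mark is parallel to the lock's x axis and at the index. The bar's centre is at about (382,297) in the 768-wide picture.

```bash
python3 - <<'E'
from h import *
s={k:v for k,v in np.load("w3.npz").items()}
P=np.array([.6143,-.0014]);y=1.6946;X=np.array([np.cos(y),np.sin(y)]);Y=np.array([np.sin(y),-np.cos(y)])
def t(n,uv,z):
    w=onplane(s,np.array([uv])/1.5,z)[0,:2]; print(n,w.round(4),"tool cm",((w-P)@X*100).round(2),((w-P)@Y*100).round(2))
t("bar top leg end",(382,280),.029);t("bar mid",(382,297),.029);t("bar low",(382,318),.029)
t("driver tip",(375,438),.003);t("index",(288,305),.043)
sc=onplane(s,np.array([(187,254),(284,254),(289,352),(197,352)])/1.5,.043)[:,:2];c=sc.mean(0)
print(c.round(4));h=sc[1]+sc[2]-sc[0]-sc[3];print(np.degrees(np.arctan2(h[1],h[0])))
m=onplane(s,np.array([(225,321),(264,320)])/1.5,.068)[:,:2];d=m[1]-m[0];print("mark",np.degrees(np.arctan2(d[1],d[0])),m.round(4))
E
```

```text
bar top leg end [0.6087 0.007 ] tool cm 0.9 -0.45
bar mid [ 0.6099 -0.003 ] tool cm -0.1 -0.46
bar low [ 0.6114 -0.0156] tool cm -1.37 -0.46
driver tip [ 0.6176 -0.112 ] tool cm -11.01 -1.04
index [ 0.5593 -0.0094] tool cm -0.12 -5.55
[ 0.5326 -0.0125]
7.100994618116184
mark 8.721474474765072 [[ 0.5327 -0.013 ]
 [ 0.5522 -0.01  ]]
```

>>> move_arm --deltas '[0, 0, 0, -0.2, -0.45, 4, 0.3, 0, 0, 0, -0.2, -0.45, 7, 0.3, 0, 0, 0, -0.2, -0.45, 9, 0.3, 0, 0, 0, -0.2, -0.45, 10.5, 0.3, 0, 0, 0, -0.2, -0.45, 11.2, 0.3, 0, 0, 0, -0.2, -0.45, 11.2, 0.3, 0, 0, 0, -0.2, -0.45, 11.2, 0.6, 0, 0, 0, -0.2, -0.45, 11.2, 0.6]'

```text
time: 7.0
tool_pos: [0.6084, -0.0041, 0.0172]
ee_rot: [3.139, 0.001, 1.694]
wrist_force: [-0.3, -0.4, -0.2]
width: 0.0206
finger_force: 0.0
```

>>> move_arm --deltas '[0, 0, 0, 0, 0, 0, 1, 0, 0, 0, 0, 0, 0, 1, 0, 0, 0, 0, 0, 0, 1, 0, 0, 0, 0, 0, 0, 1]'

```text
time: 7.4
tool_pos: [0.6098, -0.0038, 0.0167]
ee_rot: [3.136, 0.0, 1.694]
wrist_force: [5.2, 1.3, -1.1]
width: 0.0069
finger_force: 30.0
```

>>> move_arm --deltas '[0, 0, 0, 0, 0.4, 0, 1, 0, 0, 0, 0, 0.8, 0, 1, 0, 0, 0, 0, 1.2, 0, 1, 0, 0, 0, 0, 1.6, 0, 1, 0, 0, 0, 0, 1.8, 0, 1, 0, 0, 0, 0, 1.8, 0, 1, 0, 0, 0, 0, 1.8, 0, 1]'

```text
time: 8.1
tool_pos: [0.6255, -0.0018, 0.0155]
ee_rot: [3.141, 0.0, 1.694]
wrist_force: [-0.1, 0.2, 1.8]
width: 0.0069
finger_force: 30.0
```

>>> move_arm --deltas '[0, 0, 0, 0, 0.15, 0, 1, 0, 0, 0, 0, 0.3, 0, 1, 0, 0, 0, 0, 0.4, 0, 1, 0, 0, 0, 0, 0.4, 0, 1]'

```text
time: 8.5
tool_pos: [0.6284, -0.0014, 0.015]
ee_rot: [-3.14, -0.0, 1.694]
wrist_force: [-3.3, -1.1, 1.7]
width: 0.0071
finger_force: 30.0
```

>>> move_arm --deltas '[0, 0, 0, 0, 0.1, 0, 1, 0, 0, 0, 0, 0.2, 0, 1, 0, 0, 0, 0, 0.3, 0, 1, 0, 0, 0, 0, 0.3, 0, 1]'

```text
time: 8.9
tool_pos: [0.6313, -0.001, 0.0151]
ee_rot: [-3.139, -0.0, 1.694]
wrist_force: [-4.6, -0.4, 1.4]
width: 0.0071
finger_force: 30.0
```

>>> move_arm --deltas '[0, 0, 0, 0, 0.1, 0, 1, 0, 0, 0, 0, 0.2, 0, 1, 0, 0, 0, 0, 0.2, 0, 1, 0, 0, 0, 0, 0.2, 0, 1]'

```text
time: 9.3
tool_pos: [0.6313, -0.0009, 0.0143]
ee_rot: [-3.135, -0.001, 1.694]
wrist_force: [-7.6, -0.2, 2.1]
width: 0.0067
finger_force: 30.0
```

```bash
python3 - <<'E'
from h import *
o=robot.get_obs(); print({k:np.round(o[k],4) for k in("time","tool_pos","ee_rot","width","wrist_force")})
s=shot("wrist"); np.savez("w4",**s)
print(topix(s,[[.534,-.011,.068],[.611,-.002,.029]]))
save("w4.png",cv2.resize(s["im"],(768,576),interpolation=cv2.INTER_CUBIC))
E
```

```text
{'time': np.float64(9.3), 'tool_pos': array([ 0.6313, -0.0009,  0.0143]), 'ee_rot': array([-3.1351e+00, -5.0000e-04,  1.6938e+00]), 'width': np.float64(0.0067), 'wrist_force': array([-7.5956, -0.2058,  2.1229])}
[[ 38.31428858 292.2438913 ]
 [222.01152597 255.26413529]]
```

View pics/w4.png

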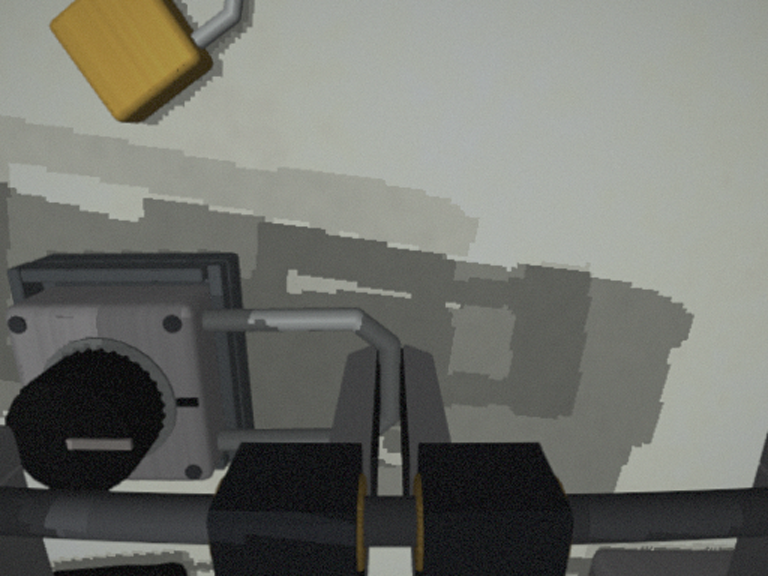

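The shackle is out against its stop, with no travel left and force rising, and the dial mark is still at the index dash at (187,402). I'll release, rise, then go back over the body turning 90°.

>>> move_arm --deltas '[0, 0, 0, 0, 0, 0, 0.7, 0, 0, 0, 0, 0, 0, 0.3, 0, 0, 0, 0, 0, 0, 0.3, 0, 0, 0, 0, 0, -3, 0.3, 0, 0, 0, 0, 0, -7, 0.3, 0, 0, 0, 0, 0, -11, 0.3, 0, 0, -0.14, 0, -4, -14, -1, 0, 0, -0.28, 0, -8, -15, -1]'

```text
time: 10.15
tool_pos: [0.5574, -0.0108, 0.1702]
ee_rot: [3.133, 0.005, 1.98]
wrist_force: [-0.7, -0.2, 0.1]
width: 0.0458
finger_force: 0.0
```

>>> move_arm --deltas '[0, 0, -0.14, 0, 0, 0, -1, 0, 0, -0.28, 0, 0, 0, -1, 0, 0, -0.42, 0, 0, 0, -1, 0, 0, -0.56, 0, 0, 0, -1, 0, 0, -0.7, 0, 0, 0, -1, 0, 0, -0.84, 0, 0, 0, -1, 0, 0, -0.98, 0, 0, 0, -1, 0, 0, -1.12, 0, 0, 0, -1]'

```text
time: 10.95
tool_pos: [0.5558, -0.0104, 0.1661]
ee_rot: [3.141, 0.003, 3.1]
wrist_force: [0.3, 0.1, -0.5]
width: 0.0938
finger_force: 0.0
```

>>> move_arm --deltas '[0, 0, -0.14, 0, 0, 0, -1, 0, 0, -0.16, 0, 0, 0, -1, 0, 0, -0.16, 0, 0, 0, -1, 0, 0, -0.16, 0, 0, 0, -1]'

```text
time: 11.35
tool_pos: [0.555, -0.0105, 0.1657]
ee_rot: [-3.142, 0.001, -3.031]
wrist_force: [-0.3, -0.6, 0.4]
width: 0.0942
finger_force: 0.0
```

```bash
python3 - <<'E'
from h import *
o=robot.get_obs(); print({k:np.round(o[k],4) for k in("time","tool_pos","ee_rot","width","wrist_force","joint_positions")})
s=shot("wrist"); np.savez("w5",**s)
print(topix(s,[[.534,-.011,.068],[.611,-.002,.029]]))
save("w5.png",cv2.resize(s["im"],(768,576),interpolation=cv2.INTER_CUBIC))
E
```

```text
{'time': np.float64(11.35), 'tool_pos': array([ 0.555 , -0.0105,  0.1657]), 'ee_rot': array([-3.1415e+00,  9.0000e-04, -3.0313e+00]), 'width': np.float64(0.0942), 'wrist_force': array([-0.304 , -0.5932,  0.3705]), 'joint_positions': array([-1.2120e-01,  1.0890e-01,  1.4259e+00,  2.0000e-04,  1.6059e+00,
       -1.8023e+00])}
[[261.07755103 171.94411682]
 [261.39126267 238.03095894]]
```

View pics/w5.png

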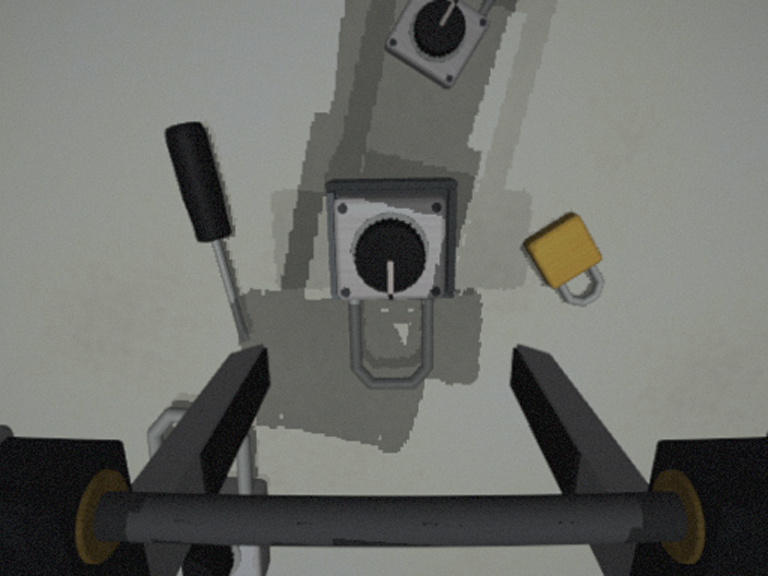

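The mark points straight at the index at (390,297), and the bow, now at about (391,382), is out. I compute its extension and the body offset.

```bash
python3 - <<'E'
from h import *
s={k:v for k,v in np.load("w5.npz").items()}
P=np.array([.555,-.0105]);y=-3.0313;X=np.array([np.cos(y),np.sin(y)]);Y=np.array([np.sin(y),-np.cos(y)])
sc=onplane(s,np.array([(342,209),(436,208),(435,292),(346,293)])/1.5,.043)[:,:2];c=sc.mean(0)
h=sc[2]+sc[3]-sc[0]-sc[1];print(c.round(4),np.degrees(np.arctan2(h[1],h[0])).round(1),"tool yaw-180",np.degrees(y)+180)
print("tool cm",((c-P)@X*100).round(2),((c-P)@Y*100).round(2))
b=onplane(s,[(391/1.5,381/1.5)],.029)[0,:2];print("bar dist (shut 78, open 96)",np.hypot(*(b-c)).round(4))
E
```

```text
[ 0.5358 -0.0118] 7.3 tool yaw-180 6.319303561993564
tool cm 1.92 0.08
bar dist (shut 78, open 96) 0.0937
```

```bash
python3 - <<'E'
from h import *
s={k:v for k,v in np.load("w5.npz").items()}
g=s["im"].astype(float).mean(2)
print(g[242:264,254:268].mean(1).round(0), s["depth"][248:262,260].round(3))
for r in (251,252,253,254,255,256,257): print(r,np.hypot(*(onplane(s,[(260.7,r)],.029)[0,:2]-[.5358,-.0118])).round(4))
print(onplane(s,[(260.2,198.)],.043)) # index
w={k:v for k,v in np.load("w4.npz").items()}
print("w4 face edge/bar",onplane(w,[(187/1.5,402/1.5)],.043),onplane(w,[(390/1.5,395/1.5)],.029))
E
```

```text
[79. 79. 82. 90. 97. 96. 97. 97. 97. 85. 57. 64. 73. 84. 91. 87. 80. 85.
 96. 96. 97. 97.] [0.379 0.377 0.379 0.379 0.348 0.345 0.345 0.344 0.344 0.345 0.346 0.347
 0.383 0.382]
251 0.0903
252 0.0915
253 0.0926
254 0.0937
255 0.0949
256 0.096
257 0.0972
[[ 0.56452249 -0.00834738  0.043     ]]
w4 face edge/bar [[ 0.56362487 -0.00834393  0.043     ]] [[ 0.63183356 -0.00422068  0.029     ]]
```

The depth profile puts the bar at rows 252–259, centre 255.5, so about 95.5 mm from the lock centre, which is fully open. Now the body grasp, with the fingertips just above the cradle rim.

>>> move_arm --deltas '[0, 0, -0.014, 1.65, 0.08, 4, -1, 0, 0, -0.014, 1.65, 0.08, 8, -1, 0, 0, -0.014, 1.65, 0.08, 11, -1, 0, 0, -0.014, 1.65, 0.08, 13, -1, 0, 0, -0.014, 1.65, 0.08, 13.5, -1, 0, 0, -0.014, 1.65, 0.08, 13.5, -1, 0, 0, -0.014, 1.65, 0.08, 13.5, -1, 0, 0, -0.014, 1.65, 0.08, 13.5, -1]'

```text
time: 12.2
tool_pos: [0.5397, -0.0118, 0.0324]
ee_rot: [-3.141, 0.004, -3.016]
wrist_force: [0.4, -1.6, -0.1]
width: 0.0939
finger_force: 0.0
```

>>> move_arm --deltas '[0, 0, 0, 0, 0, 0.2, -1, 0, 0, 0, 0, 0, 0.2, -1, 0, 0, 0, 0, 0, 0.2, -1]'

```text
time: 12.5
tool_pos: [0.5383, -0.0116, 0.0287]
ee_rot: [-3.142, 0.0, -3.015]
wrist_force: [-0.3, -0.3, -0.7]
width: 0.0939
finger_force: 0.0
```

>>> move_arm --deltas '[0, 0, 0, 0, 0, -0.05, -0.5, 0, 0, 0, 0, 0, -0.05, 0, 0, 0, 0, 0, 0, -0.05, 1, 0, 0, 0, 0, 0, -0.05, 1, 0, 0, 0, 0, 0, -0.05, 1, 0, 0, 0, 0, 0, -0.05, 1, 0, 0, 0, 0, 0, -0.05, 1, 0, 0, 0, 0, 0, -0.05, 1]'

```text
time: 13.3
tool_pos: [0.5382, -0.0117, 0.0289]
ee_rot: [-3.141, -0.0, -3.015]
wrist_force: [0.9, -0.5, -0.2]
width: 0.0677
finger_force: 30.0
```

The body is gripped at 68 mm with 30 N. I lift slowly first.

>>> move_arm --deltas '[0, 0, 0, 0, 0, -0.5, 1, 0, 0, 0, 0, 0, -1, 1, 0, 0, 0, 0, 0, -1.7, 1, 0, 0, 0, 0, 0, -2.5, 1, 0, 0, 0, 0, 0, -3.5, 1, 0, 0, 0, 0, 0, -4.5, 1, 0, 0, 0, 0, 0, -5.5, 1, 0, 0, 0, 0, 0, -6.5, 1]'

```text
time: 14.1
tool_pos: [0.5383, -0.0116, 0.0951]
ee_rot: [-3.142, 0.001, -3.015]
wrist_force: [-1.0, -0.2, -4.1]
width: 0.0677
finger_force: 30.0
```

>>> move_arm --deltas '[0, 0, 0, 0, 0, -1.5, 1, 0, 0, 0, 0, 0, -3, 1, 0, 0, 0, 0, 0, -5, 1, 0, 0, 0, 0, 0, -7, 1, 0, 0, 0, 0, 0, -9, 1, 0, 0, 0, 0, 0, -11, 1, 0, 0, 0, 0, 0, -13, 1, 0, 0, 0, 0, 0, -14.5, 1]'

```text
time: 14.9
tool_pos: [0.5386, -0.0116, 0.2417]
ee_rot: [-3.141, 0.003, -3.015]
wrist_force: [-0.1, 0.2, -3.6]
width: 0.0678
finger_force: 30.0
```

>>> move_arm --deltas '[0, 0, 0, 0, 0, -1, 1, 0, 0, 0, 0, 0, -1.5, 1, 0, 0, 0, 0, 0, -1.5, 1, 0, 0, 0, 0, 0, -1.5, 1, 0, 0, 0, 0, 0, -1.5, 1, 0, 0, 0, 0, 0, -1.5, 1, 0, 0, 0, 0, 0, -1.5, 1, 0, 0, 0, 0, 0, -1.5, 1]'

```text
time: 15.7
tool_pos: [0.5381, -0.0116, 0.2537]
ee_rot: [3.141, -0.0, -3.015]
wrist_force: [-0.7, -0.8, -3.6]
width: 0.0678
finger_force: 30.0
```

```bash
python3 - <<'E'
from h import *
o=robot.get_obs(); print({k:np.round(o[k],4) for k in("time","tool_pos","ee_rot","width","wrist_force","finger_force")})
s=shot("wrist"); b=shot("side"); p=topix(b,[o["tool_pos"]])[0].astype(int)
c=cv2.resize(b["im"][max(0,p[1]-70):p[1]+50,p[0]-80:p[0]+80],(400,300))
save("f.png",np.hstack([cv2.resize(s["im"],(400,300)),c]))
E
```

```text
{'time': np.float64(15.7), 'tool_pos': array([ 0.5381, -0.0116,  0.2537]), 'ee_rot': array([ 3.1414e+00, -4.0000e-04, -3.0154e+00]), 'width': np.float64(0.0678), 'wrist_force': array([-0.7293, -0.7522, -3.6009]), 'finger_force': np.float64(29.9985)}
```

View pics/f.png

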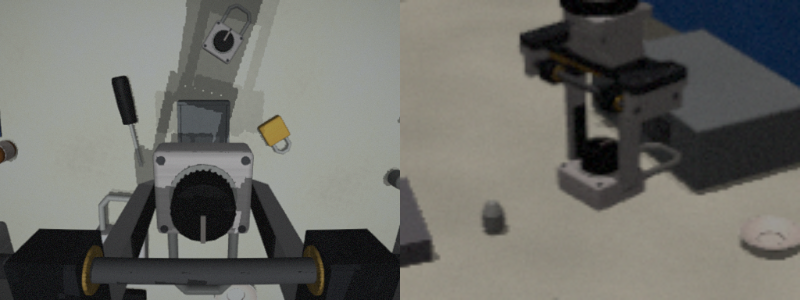

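The lock is held level at about 0.25 m with the shackle open, the mark at the index and the cradle empty. Handing in.

```bash
python3 -c "
from bench import robot
print(robot.close_job())"
```

```text
the job is handed in; nothing more can be done
None
```

I turned the middle-sized padlock's dial to the index in the cradle, pulled the shackle out to its stop, and handed the job in at about 16 s with the open lock held still about 25 cm above the bench; the other things were left in place.

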